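Try the ratchet clamp both ways, then clamp the new brake pad

TASK

First try the empty clamp's ratchet once each way: swing its lever all the way back, which should spin loose and leave the jaw where it is, then all the way forward, which should grip and carry the jaw along. Then take the thicker, unworn brake pad (pinch it to be sure of the thickness), stand it on its long edge between the two jaws, face to face with them and on the clamp's bed, and let go of it. Work the lever back and forth until the pad is firmly clamped, then let go of everything, moving the jaw only with the lever and leaving the worn pad standing in its place and the other things on the bench alone.

Things in the scene. Friction and masses are not known exactly. Their poses are not given: they have to be found in the camera images.
- clamp: Fixed green ratchet clamp, bed 130 x 290 x 15 mm, grey jaws. Origin on the bench, z up. It clamps along its y: fixed jaw's face at y = -65 mm, sliding jaw at larger y, lever axis at x = 0, y = 110 mm. The pad is to stand on the bed's top, 15 mm above the bench; jaws 70 mm wide along x, centred on x = 0, tops 40 mm above the bench. Lever arm's top 64 mm above the bench (hub 73 mm), toothed wheel and pawl below it.
- anvil_face (a point): Middle of the fixed jaw's clamping face, 27.5 mm above the bench; clamp's axes, the face looks to the clamp's +y.
- jaw_face (a point): Middle of the sliding jaw's clamping face, 27.5 mm above the bench; clamp's axes, the face looks to the clamp's -y. It starts about 50 to 56 mm from the fixed jaw.
- jaw (a joint): Travel of the sliding jaw in m: gap between the jaws = 60 mm minus travel. Driven by the ratchet wheel, 20 mm per rad of wheel, with about 4 N at the knob. It cannot be wound back, and stays by friction where it is left (pushed by hand it gives way at about 20 N).
- lever (a joint): Lever angle in rad, 0 (fully back) to 1.1 (fully forward, knob nearest the jaws), with stops; grows anticlockwise from above; at 0.55 the arm points along the clamp's -x. Forward, the pawl catches after at most 0.27 rad and closes the jaw 16 to 22 mm a full stroke; back, it spins loose (about 1 N at the knob). Stays where left. When the pad is tight it goes firm: 8 to 12 N at the knob is enough.
- lever_knob (a point): Middle of the lever's knob, an upright black cylinder 22 mm across and 45 mm tall, centre 89 mm above the bench, top 109 mm; it moves on a circle of 110 mm radius about lever_axis. Its axes turn with the lever: the lever's arm runs from here along its +x to the axis.
- lever_axis (a point): Point on the lever's vertical turning axis at the height of the knob's middle; clamp's axes.
- pad_new_centre (a point): Centre of the unworn brake pad: 90 mm long (x), 18 mm thick in all (y), 62 mm high (z) as it stands on its long edge; 0.27 kg. Steel backing plate 5 mm on the +y side, dark friction block on the -y side. Half-way up, 31 mm above its foot. It starts in either slot of the stand.
- pad_worn_centre (a point): Centre of the worn brake pad: same outline and looks as the new one, 90 mm (x) by 62 mm (z), but only 11 mm thick (y); 31 mm above its foot. To be left standing in its slot.
- stand: Fixed wooden stand, 110 x 170 mm, with two slots along its x, centred at y = -40 and +40 mm; slot floors 8 mm above the bench, ribs 24 mm apart, their tops 26 mm above the bench. One pad stands in each slot, tops 70 mm above the bench. Origin on the bench under its middle.
- grease_tin: Bystander: can, 60 mm across and 75 mm tall; origin at its underside.
- bearing: Bystander: steel bearing ring, 52 mm across and 16 mm tall, lying flat; origin at its underside.
- spanner: Bystander: open spanner lying flat beyond the clamp; origin at its underside.
Not all that is in view belongs to the job. Leave any green or turquoise look-alike of the part that bears pad_new_centre alone.

How it is judged:
By the outcome, as a careful person would: the job done as asked, in the order asked, and still so for the second after the job is handed in, with the robot touching nothing.
It also fails if it takes over 72 s, if anything falls off the work surface, if the arm or the gripper's body presses on something with over 40 N, if the wrist force passes 120 N, or if a joint passes its speed limit or range.

ROBOT

A 6-joint arm with a two-finger parallel gripper is mounted at the origin on the work surface. World frame = base frame: x ahead of the robot, y to its left, z up, the work surface at z = 0. Lengths are in mm, angles in rad, forces in N, time in s.
With the tool pointing down it reaches from about 350 to 975 mm from the base axis. Payload 7.1 kg.
Tool frame: the origin (TCP) lies midway between the tips of the shut fingers; the grasp point (between the pads) lies 19 mm behind it (ctrl.grip_point_offset is the distance from the TCP to the grasp point, in mm); z points along the fingers, y is the line along which they close (so a half turn about z gives the same grasp; the last joint's range is limited). The gripper opens to 88 mm and grips with 3 to 60 N. Pads are 20 mm wide; open, the fingers measure 115 mm over their backs; the gripper's body (75 mm by 178 mm) begins 61 mm behind the grasp point.
Start: joints at [1.239, 0.423, 1.63, -0, 1.089, -0.019], TCP at [192.296, 594.666, 222.675] pointing down, gripper open.
Joint ranges: [-3, 3], [-0.9, 2.11], [0.09, 2.58], [-1.31, 4.45], [0.11, 2.69], [-2.54, 2.54]. Speed limits (rad/s): [2.39, 2.39, 3.01, 3.14, 3.14, 3.14].

INTERFACE

Orientations are given as a rotation vector (axis times angle).
In Python, from workcell import get_obs, optics, close_job, spotter, ctrl gives the robot as it stands. The module is installed in compiled form; this text tells all that it offers.
- The arm moves only by the tool move_arm, never from a script. Its argument "rows" is a list of rows, each a list of 5 numbers: the shift along the tool's x, y, z in cm, then the turn about the tool's z in degrees, then the opening in per cent of the stroke, from 0 (shut) to 100 (fully open). A call has 1 to 10 rows; each row shifts and turns the commanded pose from where the row before left it, along the tool's axes as they then stand; what a row does not reach is not made up. A row lasts 1/8 s, in which the tool goes at most 62.5 mm and 10.7 degrees, less where a joint would pass 70% of its speed; a pose out of reach is approached as far as the arm can. A call with a gripper value outside its range is refused whole. The fingers move at their own pace and stop on an object; the grip force is fixed at half the most. Time passes only in rows, so rows that do not move let the fingers close. It gives the time, the measured TCP pose, the force, the opening and the grip force at its end, in the units of the state.
- get_obs(): the state, without advancing time (a new reading comes with each control period).
- optics.get_image(name): name is "scene" or "top" or "wrist"; returns the picture (400x640x3 uint8, blue, green, red); there is no depth.
- optics.calibration(name): a dict with "camera_matrix" (3x3 intrinsics, pixels), "xyz" and "orientation" of the camera in the world. Camera axes: x right, y down, z forward; pixel columns grow to the right and rows downward; lengths in mm; the calibration is good to about 2 mm. A picture is of the moment at which its call begins: read the wrist's pose just before it. calibration takes no time and is no camera call; for the wrist camera it gives the pose at the moment of the call.
- close_job(): hands the job in; it is judged then, once.
Trained networks look in the newest picture that a camera, given by its name, has taken for a name from the list of things; names that differ only in an ending like _2 or _b are one class to them, and where a whole thing is asked for, a point or a joint stands for the part that bears it (a point fixed in the world has none). Each returns a list of dicts, best first, with "conf" (0 to 1); they miss things now and then, are a little off and sometimes report something else, mostly with a low value. They report only what shows in the picture. A call takes as long as a camera call. They do not tell look-alikes from the thing itself.
- spotter.find_in(camera, label): "point" ([column, row] in pixels, amid what is visible of it).
- spotter.regions_of(camera, label): "region" (400x640 bool, what is visible of it) and "point" ([column, row] in pixels, amid what is visible of it).
The state is a dict: "t": time; "qpos": joint angles; "qvel": joint speeds; "joint_torque": joint torques, N m; "ee_pos": TCP position; "orientation": TCP orientation; "ft_force": force on the tool from outside, world axes, zero at the start; "moment": the same for the moment, N m; "width": finger opening in mm; "grasp_force": force on a finger pad.
Only numpy, scipy, OpenCV 4.12 (cv2) and the standard library are available. Lean on these libraries where they do the work, as an engineer would, in place of code of your own. Each camera call takes 0.05 s, during which the arm holds its last target. There are 200 camera calls.

## Working session

There is one attempt and no reset: what is moved stays moved. The work goes in short steps, Python scripts to look and compute and a tool call to move; the robot and the scene stay as the last step left them, time stands still between calls to the robot, and variables do not carry over. Pictures are saved under pics/ and viewed, at most 10 in all, crops included, and the job is handed in when it is done.

Besides the shell and the picture viewer there is one more tool, called after ">>>" as a command line: name --pt "numbers of a row" for each row, then --argument value for the rest. move_arm: Moves the arm, as the interface text tells. Its arguments: {"type":"object","properties":{"rows":{"type":"array","items":{"type":"array","items":{"type":"number"}}}},"required":["rows"]}

```bash
mkdir -p pics; cat > h.py <<'E'
import numpy as np,cv2
from scipy.spatial.transform import Rotation as R
from workcell import get_obs, optics, close_job, spotter, ctrl
def ray(cal,p):
    K=np.array(cal["camera_matrix"]);d=np.linalg.solve(K,[p[0],p[1],1.])
    return np.array(cal["xyz"]),rot(cal)@d
def rot(cal):
    o=np.array(cal["orientation"]);return R.from_rotvec(o).as_matrix() if o.size==3 else o
def atz(cal,p,z):
    o,d=ray(cal,p);return o+d*(z-o[2])/d[2]
def proj(cal,P):
    c=rot(cal).T@(np.asarray(P,float)-np.array(cal["xyz"]));q=np.array(cal["camera_matrix"])@c;return q[:2]/q[2]
E
python3 - <<'E'
from h import *
o=get_obs();print(o)
for n in("top","scene"):
    im=optics.get_image(n);cv2.imwrite(f"pics/{n}0.png",im);c=optics.calibration(n);print(n,c)
    for l in("clamp","anvil_face","jaw_face","lever_knob","pad_new_centre","pad_worn_centre","stand","grease_tin","bearing","spanner"):
        print(l,[(np.round(d["point"]).tolist(),round(d["conf"],2),np.round(atz(c,d["point"],{"lever_knob":109,"pad_new_centre":70,"pad_worn_centre":70,"jaw_face":40,"anvil_face":40}.get(l,15))[:2]).tolist()) for d in spotter.find_in(n,l)][:4])
E
```

```text
{'t': 0.0, 'qpos': array([ 1.23903100e+00,  4.23829118e-01,  1.63072904e+00, -2.03463147e-05,
        1.08858644e+00, -1.90066248e-02]), 'qvel': array([ 0.00121901, -0.00097143,  0.00039793,  0.00266801,  0.00069901,
        0.0018714 ]), 'joint_torque': array([-1.40602944e-03, -5.44621003e+01, -2.73666251e+01,  6.43414166e-02,
        2.28365685e-02, -7.04262538e-05]), 'ee_pos': array([192.09940161, 594.13855977, 221.89367793]), 'orientation': array([-4.89226120e-01, -3.10300926e+00,  2.40514195e-03]), 'ft_force': array([ 0.86405016, -0.31995014,  1.01534006]), 'moment': array([ 0.02054543, -0.00061424, -0.026094  ]), 'grasp_force': 0.0, 'width': 87.64924823340499}
top {'camera_matrix': array([[365.72028286,   0.        , 317.16035935],
       [  0.        , 365.72028286, 200.80045089],
       [  0.        ,   0.        ,   1.        ]]), 'xyz': array([507.25946812, -52.99712759, 813.12757471]), 'orientation': array([-2.19244906,  2.19927253, -0.06917401])}
clamp [([235.0, 195.0], 0.61, [566.0, 121.0])]
anvil_face [([285.0, 179.0], 0.63, [597.0, 10.0])]
jaw_face [([244.0, 197.0], 0.
[... 976 characters left out ...]
91.0, 166.0], 0.44, [394.0, -69.0])]
anvil_face [([346.0, 216.0], 0.91, [609.0, -3.0]), ([375.0, 195.0], 0.16, [575.0, 86.0])]
jaw_face [([376.0, 198.0], 0.89, [584.0, 85.0])]
lever_knob [([402.0, 161.0], 0.62, [554.0, 154.0])]
pad_new_centre [([229.0, 215.0], 0.79, [546.0, -249.0]), ([206.0, 171.0], 0.77, [396.0, -277.0]), ([293.0, 237.0], 0.75, [645.0, -136.0])]
pad_worn_centre [([192.0, 216.0], 0.7, [523.0, -326.0])]
stand [([402.0, 161.0], 0.7, [472.0, 215.0]), ([212.0, 231.0], 0.66, [534.0, -295.0])]
grease_tin [([243.0, 293.0], 0.93, [705.0, -261.0]), ([384.0, 201.0], 0.37, [582.0, 109.0])]
bearing [([292.0, 165.0], 0.79, [390.0, -65.0])]
spanner [([400.0, 287.0], 0.78, [796.0, 41.0])]
```

View pics/top0.png

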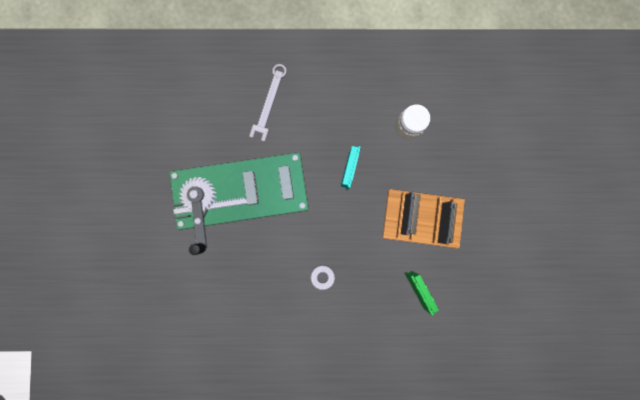

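View pics/scene0.png

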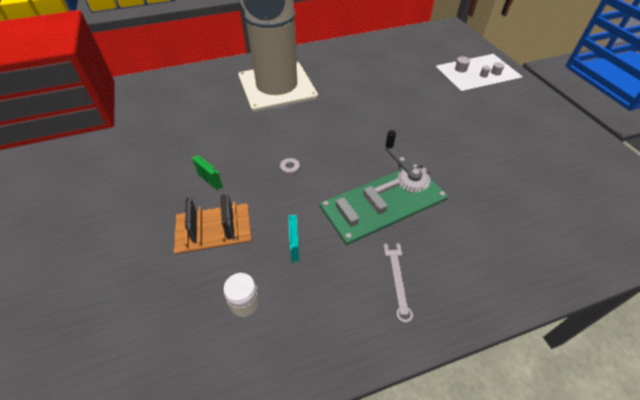

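```bash
cat > m.py <<'E'
from h import *
im=cv2.imread("pics/top0.png");c=optics.calibration("top")
hsv=cv2.cvtColor(im,cv2.COLOR_BGR2HSV)
def rect(mask,box,z,name):
    m=np.zeros_like(mask);x0,y0,x1,y1=box;m[y0:y1,x0:x1]=mask[y0:y1,x0:x1]
    m=cv2.morphologyEx(m,cv2.MORPH_OPEN,np.ones((3,3)))
    pts=np.argwhere(m)[:,::-1]
    P=np.array([atz(c,p,z)[:2] for p in pts],np.float32)
    r=cv2.minAreaRect(P);print(name,np.round(r[0],1),np.round(r[1],1),round(r[2],2));return r
g=((hsv[...,0]>60)&(hsv[...,0]<85)&(hsv[...,1]>100)).astype(np.uint8)
rect(g,(160,145,315,235),15,"clamp")
w=((hsv[...,0]>3)&(hsv[...,0]<25)&(hsv[...,1]>90)).astype(np.uint8)
rect(w,(375,180,475,255),8,"stand")
a=cv2.resize(im[185:255,380:470],None,fx=8,fy=8,interpolation=cv2.INTER_CUBIC)
cv2.imwrite("pics/stand.png",a[:, :720])
E
python3 m.py
```

```text
clamp [575.4 113.5] [127.2 286.2] 8.42
stand [ 513.7 -292.3] [170.3 110.3] 82.15
```

View pics/stand.png

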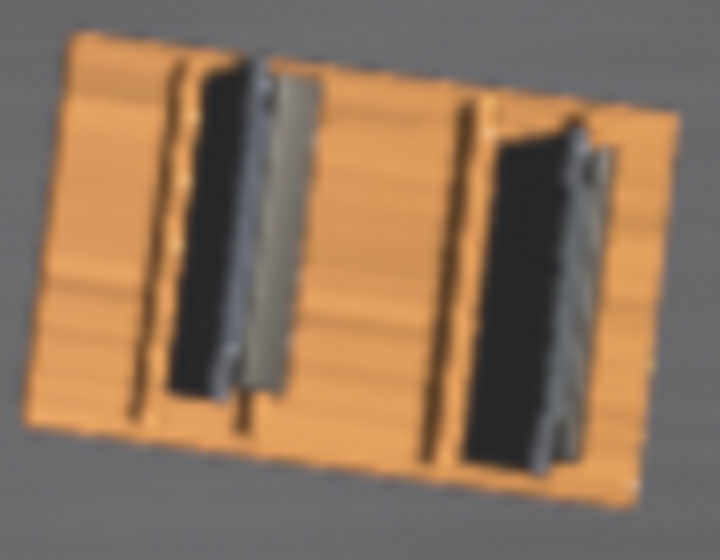

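```bash
cat >> h.py <<'E'
YAW=np.radians(8.42);YA=np.array([-np.sin(YAW),np.cos(YAW)]);XA=np.array([np.cos(YAW),np.sin(YAW)])
ORG=np.array([575.4,113.5])-30*YA
def cl(x,y,z): return np.r_[ORG+x*XA+y*YA,z]
def incl(P): d=np.asarray(P)[:2]-ORG; return np.array([d@XA,d@YA])
E
python3 - <<'E'
from h import *
c=optics.calibration("top");im=cv2.imread("pics/top0.png")
k=(im.max(2)<45).astype(np.uint8);k[:, :150]=0;k[:225]=0;k[:,230:]=0
n,l,s,ce=cv2.connectedComponentsWithStats(k);print(s[1:],ce[1:])
for p in ((196,249),):
    P=atz(c,p,100);print(P,incl(P),np.degrees(np.arctan2(*(incl(P)-[0,110])[::-1])))
s=5;a=cv2.resize(im[145:265,160:315],None,fx=s,fy=s,interpolation=cv2.INTER_CUBIC)
th=0.55
for P in [cl(0,110,73),cl(35,-65,40),cl(-35,-65,40),cl(35,-12,40),cl(-35,-12,40),cl(65,175,15),cl(-65,175,15),cl(65,-115,15),cl(-65,-115,15)]+[cl(-110*np.cos(t-.55),110-110*np.sin(t-.55),109) for t in (0,.55,1.1)]:
    q=(proj(c,P)-[160,145]+.5)*s;cv2.circle(a,tuple(int(v) for v in q),4,(0,0,255),-1)
cv2.imwrite("pics/cl.png",a)
E
```

```text
[[196 244  10  10  57]] [[201.03508772 247.78947368]]
[454.90012373 177.03358137 100.        ] [-109.89792494  110.49336765] 179.74278227613118
```

View pics/cl.png

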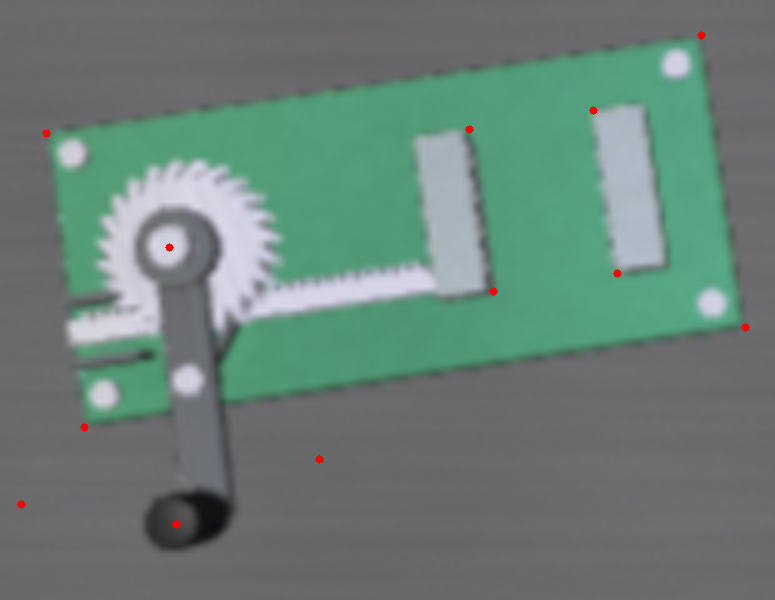

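```bash
cat >> h.py <<'E'
def yang():
    m=R.from_rotvec(get_obs()["orientation"]).as_matrix();return np.degrees(np.arctan2(m[1,1],m[0,1]))
def knob(t): return cl(-110*np.cos(t-.55),110-110*np.sin(t-.55),0)[:2]
def ktang(t): return 98.42+np.degrees(t-.55)
def go(P,a=None,cur=None):
    """turn (deg about tool z) first, then shift in tool axes, cm, to reach P with tool y at angle a"""
    o=get_obs();p=o["ee_pos"] if cur is None else np.array(cur);ya=yang()
    if a is None:a=ya
    t=-((a-ya+90)%180-90);a=np.radians(ya-t);d=np.asarray(P)-p
    y=np.array([np.cos(a),np.sin(a)]);x=np.array([-np.sin(a),np.cos(a)])
    print("turn %.1f shift %.2f %.2f %.2f"%(t,d[:2]@x/10,d[:2]@y/10,-d[2]/10),"q6 %.2f"%o["qpos"][5],"t %.2f"%o["t"],"p",np.round(o["ee_pos"],1),"yang %.1f"%ya)
E
python3 - <<'E'
from h import *
print(knob(.55))
go(np.r_[knob(.55),150],ktang(.55))
E
```

```text
[454.87139192 176.53058491]
turn -26.3 shift -19.85 -45.21 7.27 q6 -0.02 t 1.10 p [192.3 594.7 222.7] yang 72.1
```

>>> move_arm --pt "0 0 0 -8.8 60" --pt "0 0 0 -8.8 60" --pt "0 0 0 -8.7 60" --pt "-2.8 -6.0 0 0 60" --pt "-3 -6.0 0 0 60" --pt "-3 -6.0 0 0 60" --pt "-3 -6.0 0 0 60" --pt "-3 -6.0 0 0 60" --pt "-3 -6.0 0 0 60" --pt "-2 -5.0 0 0 60"

```text
t: 2.35
ee_pos: [434.0, 238.0, 223.0]
orientation: [-0.229, 3.132, 0.0]
ft_force: [-0.9, 0.3, 0.2]
width: 52.7
grasp_force: 0.0
```

```bash
python3 -c "
from h import *
go(np.r_[knob(.55),150],ktang(.55))"
```

```text
turn -0.1 shift -1.16 -6.38 7.30 q6 -1.24 t 2.35 p [434. 238. 223.] yang 98.3
```

>>> move_arm --pt "0 -4.2 0 0 60" --pt "0 0 3.0 0 60" --pt "0 0 0 0 60" --pt "0 0 0 0 60"

```text
t: 2.85
ee_pos: [439.1, 198.7, 193.3]
orientation: [-0.23, 3.133, 0.0]
ft_force: [0.8, 0.3, 0.6]
width: 52.8
grasp_force: 0.0
```

```bash
python3 -c "
from h import *
c=optics.calibration('wrist');im=optics.get_image('wrist');cv2.imwrite('pics/w1.png',im)
print(spotter.find_in('wrist','lever_knob')[:2],[ (t,np.round(proj(c,np.r_[knob(t),109])),np.round(proj(c,np.r_[knob(t),89]))) for t in (.4,.5,.55,.6)])
go(np.r_[knob(.55),75],ktang(.55))"
```

```text
[{'point': [301.6, 232.8], 'conf': 0.55}] [(0.4, array([311., 217.]), array([312., 210.])), (0.5, array([299., 216.]), array([300., 209.])), (0.55, array([292., 215.]), array([294., 209.])), (0.6, array([286., 216.]), array([289., 209.]))]
turn 0.0 shift -1.21 -2.45 11.86 q6 -1.32 t 2.95 p [439.3 199.  193.6] yang 98.4
```

View pics/w1.png

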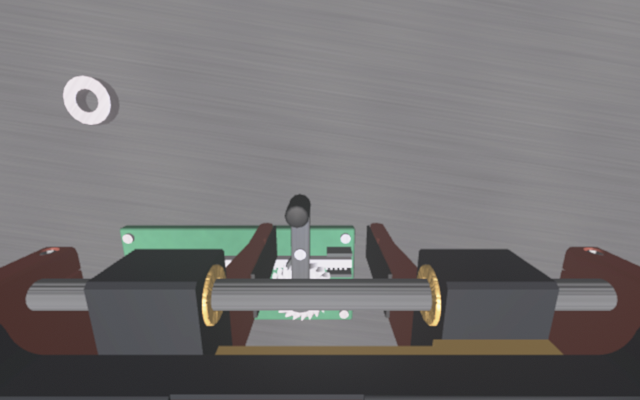

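>>> move_arm --pt "-1.2 -2.2 0 0 60" --pt "0 0 3.0 0 60" --pt "0 0 4 0 60" --pt "0 0 4 0 60" --pt "0 0 0.8 0 60" --pt "0 0 0 0 60" --pt "0 0 0 0 60"

```text
t: 3.82
ee_pos: [455.1, 178.8, 76.2]
orientation: [-0.23, 3.131, 0.001]
ft_force: [0.6, 0.2, 0.2]
width: 52.7
grasp_force: 0.0
```

```bash
python3 -c "
from h import *
go(np.r_[knob(.52),75],ktang(.52))"
```

```text
turn 1.7 shift 0.05 0.11 0.12 q6 -1.37 t 3.83 p [455.1 178.8  76.2] yang 98.4
```

>>> move_arm --pt "0 0 0 1.7 30" --pt "0 0 0 0 30" --pt "-0.03 0.95 0 5 30" --pt "-0.04 0.96 0 5 30" --pt "-0.04 0.96 0 5 30" --pt "-0.04 0.96 0 5 30" --pt "-0.04 0.96 0 5 30" --pt "-0.04 0.96 0 5 30" --pt "0 0.4 0 0 30" --pt "0 0 0 0 30"

```text
t: 5.08
ee_pos: [463.7, 238.2, 74.8]
orientation: [0.632, 3.077, 0.0]
ft_force: [0.7, 0.3, 0.3]
width: 26.6
grasp_force: 0.0
```

```bash
python3 -c "
from h import *
go(np.r_[knob(0),75],ktang(0));print(get_obs()['ft_force'],get_obs()['width'])
im=optics.get_image('top');cv2.imwrite('pics/t1.png',im)
c=optics.calibration('top')
print(incl(get_obs()['ee_pos']))
"
```

```text
turn -0.1 shift 0.01 -0.27 -0.02 q6 -0.71 t 5.08 p [463.7 238.2  74.8] yang 66.8
[0.73273039 0.30341472 0.27417822] 26.589119294667867
[-92.30892344 169.64202173]
```

>>> move_arm --pt "0 0.4 0 0 30" --pt "0 0.2 0 0 30" --pt "0 0 0 0 30"

```text
t: 5.5
ee_pos: [463.6, 238.9, 74.4]
orientation: [-0.63, -3.074, 0.014]
ft_force: [-1.9, -24.1, 11.2]
width: 26.7
grasp_force: 11.5
```

>>> move_arm --pt "0 -0.8 0 0 30" --pt "-0.046 -1.005 0 -5.25 30" --pt "-0.046 -1.005 0 -5.25 30" --pt "-0.046 -1.005 0 -5.25 30" --pt "-0.046 -1.005 0 -5.25 30" --pt "-0.046 -1.005 0 -5.25 30" --pt "-0.046 -1.005 0 -5.25 30" --pt "0 0 0 0 30"

```text
t: 6.5
ee_pos: [455.6, 177.3, 74.9]
orientation: [-0.222, 3.132, 0.001]
ft_force: [1.0, 2.1, -1.0]
width: 26.3
grasp_force: 0.9
```

```bash
python3 -c "
from h import *
go(np.r_[knob(.55),75],ktang(.55));print(get_obs()['ft_force'],get_obs()['width'])
"
```

```text
turn -0.3 shift 0.08 -0.07 -0.01 q6 -1.37 t 6.50 p [455.6 177.3  74.9] yang 98.1
[ 1.02638568  2.0650067  -0.95646142] 26.255067465431786
```

>>> move_arm --pt "0.03 -1.005 0 -5.25 30" --pt "-0.046 -1.005 0 -5.25 30" --pt "-0.046 -1.005 0 -5.25 30" --pt "-0.046 -1.005 0 -5.25 30" --pt "-0.046 -1.005 0 -5.25 30" --pt "-0.046 -1.005 0 -5.25 30" --pt "0 -0.5 0 0 30" --pt "0 -0.3 0 0 30" --pt "0 0 0 0 30"

```text
t: 7.62
ee_pos: [480.6, 120.0, 74.7]
orientation: [1.056, -2.955, -0.009]
ft_force: [-12.4, 27.7, 8.6]
width: 26.7
grasp_force: 14.5
```

```bash
python3 -c "
from h import *
go(np.r_[knob(1.1),75],ktang(1.1));print(get_obs()['ft_force'],get_obs()['width'])
"
```

```text
turn -0.6 shift -0.03 0.24 -0.03 q6 -2.05 t 7.62 p [480.6 120.   74.7] yang 129.3
[-12.43882354  27.68972932   8.64897873] 26.65036758913511
```

>>> move_arm --pt "0 0.75 0 0 30" --pt "0 0 0 0 35" --pt "0 0 -3 0 45" --pt "0 0 -4 0 45" --pt "0 0 -6 0 100" --pt "0 0 0 0 100"

```text
t: 8.38
ee_pos: [481.8, 122.4, 208.9]
orientation: [-1.061, 2.948, -0.002]
ft_force: [0.6, -1.3, -1.3]
width: 56.2
grasp_force: 0.0
```

```bash
cat > gap.py <<'E'
from h import *
def prof(im,c,x0=-30,x1=30):
    """brightness profile along clamp y at z=40, find saturation: grey jaws vs green"""
    ys=np.arange(-100,60,.5);out=[]
    for y in ys:
        v=[]
        for x in np.arange(x0,x1,3):
            q=proj(c,cl(x,y,40));v.append(cv2.getRectSubPix(im,(1,1),(float(q[0]),float(q[1])))[0,0].astype(float))
        v=np.mean(v,0);out.append(v[1]-v[2])   # G-R: green high, grey ~0
    out=np.array(out);b=out<40
    e=np.flatnonzero(np.diff(b.astype(int)));print([(ys[i],int(b[i+1])) for i in e])
if __name__=="__main__":
    c=optics.calibration("top")
    for f in("pics/top0.png","pics/t1.png"): prof(cv2.imread(f),c)
    im=optics.get_image("top");cv2.imwrite("pics/t2.png",im);prof(im,c,-30,30);prof(im,c,5,30)
    r=R.from_rotvec
    import math
    ST=np.array([513.7,-292.3]);a=math.radians(82.15-90)
    sx=np.array([math.cos(a),math.sin(a)]);sy=np.array([-math.sin(a),math.cos(a)])
    print(ST+40*sy,ST-40*sy)
    go(np.r_[ST+40*sy,200],90+82.15-90)
E
python3 gap.py
```

```text
[(np.float64(-87.5), 1), (np.float64(-64.0), 0), (np.float64(-13.5), 1), (np.float64(13.0), 0)]
[(np.float64(-87.5), 1), (np.float64(-64.0), 0), (np.float64(-13.5), 1), (np.float64(13.0), 0)]
[(np.float64(-87.5), 1), (np.float64(-64.0), 0), (np.float64(-33.5), 1), (np.float64(-7.5), 0), (np.float64(44.5), 1)]
[(np.float64(-87.5), 1), (np.float64(-64.0), 0), (np.float64(-33.5), 1), (np.float64(-8.0), 0), (np.float64(57.0), 1)]
[ 519.16320445 -252.67483884] [ 508.23679555 -331.92516116]
turn 47.4 shift -8.99 -36.60 0.65 q6 -2.04 t 8.43 p [480.1 122.1 206.5] yang 129.6
```

>>> move_arm --pt "0 0 0 9.5 100" --pt "0 0 0 9.5 100" --pt "0 0 0 9.5 100" --pt "0 0 0 9.5 100" --pt "0 0 0 9.4 100" --pt "-1.5 -6 0 0 100" --pt "-1.5 -6 0 0 100" --pt "-1.5 -6 0 0 100" --pt "-1.5 -6 0 0 100" --pt "-1.5 -6 0 0 100"

```text
t: 9.68
ee_pos: [511.5, -187.1, 202.7]
orientation: [-0.213, -3.131, -0.001]
ft_force: [0.6, -0.1, -0.3]
width: 87.9
grasp_force: 0.0
```

>>> move_arm --pt "-1.5 -6.0 0 0 100" --pt "0 -0.6 0 0 100" --pt "0 0 0 0 100" --pt "0 0 0 0 100"

```text
t: 10.18
ee_pos: [518.1, -250.9, 203.8]
orientation: [-0.21, -3.133, -0.001]
ft_force: [-1.1, 0.2, 0.4]
width: 87.7
grasp_force: 0.0
```

```bash
python3 -c "
from h import *
c=optics.calibration('wrist');im=optics.get_image('wrist');cv2.imwrite('pics/w2.png',im)
for l in ('pad_new_centre','pad_worn_centre'): print([(np.round(d['point']),d['conf']) for d in spotter.find_in('wrist',l)])
for P in ((519.2,-252.7),(508.2,-331.9)): print(proj(c,np.r_[P,70]))
go(np.r_[519.2,-252.7,40],82.15)"
```

```text
[(array([438., 232.]), 0.83), (array([274.,  39.]), 0.8), (array([317., 192.]), 0.74)]
[]
[318.40062626 191.03953   ]
[240.95023532 190.74562812]
turn 0.2 shift -0.07 -0.15 16.47 q6 -1.91 t 10.32 p [ 518.8 -251.1  204.7] yang 82.4
```

View pics/w2.png

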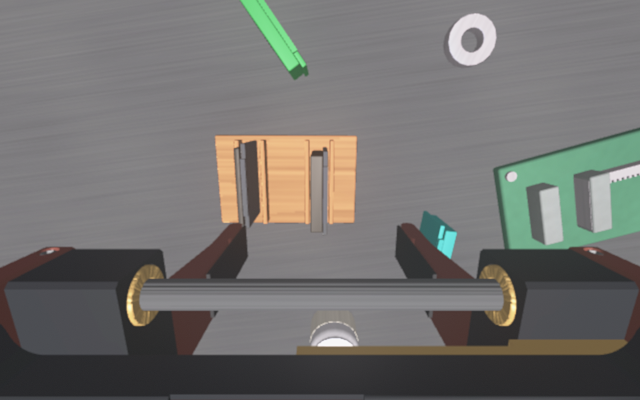

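>>> move_arm --pt "-0.05 -0.1 3 0 60" --pt "0 0 5 0 60" --pt "0 0 5 0 60" --pt "0 0 3.4 0 60" --pt "0 0 0 0 60" --pt "0 0 0 0 0" --pt "0 0 0 0 0" --pt "0 0 0 0 0" --pt "0 0 0 0 0"

```text
t: 11.45
ee_pos: [519.5, -253.8, 41.6]
orientation: [0.212, 3.133, -0.001]
ft_force: [-0.6, 0.4, 3.5]
width: 18.3
grasp_force: 30.0
```

>>> move_arm --pt "0 0 -2 0 0" --pt "0 0 -5 0 0" --pt "0 0 -6 0 0" --pt "0 0 0 0 0"

```text
t: 11.95
ee_pos: [522.0, -255.1, 176.7]
orientation: [0.211, 3.125, -0.006]
ft_force: [-0.4, -0.1, -1.9]
width: 17.8
grasp_force: 30.0
```

```bash
python3 -c "
from h import *
print(get_obs()['width'],get_obs()['ft_force'])
go(cl(0,-50,130),98.42)"
```

```text
17.84737343489285 [-0.44634664 -0.12837081 -1.86437326]
turn -16.1 shift -10.68 27.68 4.67 q6 -1.91 t 11.95 p [ 522.  -255.1  176.7] yang 82.3
```

>>> move_arm --pt "0 0 0 -5 0" --pt "0 0 0 -6.1 0" --pt "0 0 0 -5 0" --pt "-1.5 4 0 0 0" --pt "-2 5 0 0 0" --pt "-2 5 0 0 0" --pt "-2 5 0 0 0" --pt "-2 5 0 0 0" --pt "-1.2 3.7 0 0 0" --pt "0 0 0 0 0"

```text
t: 13.2
ee_pos: [584.0, 38.4, 170.0]
orientation: [0.235, -3.131, -0.0]
ft_force: [0.0, -0.2, -1.9]
width: 17.8
grasp_force: 30.0
```

>>> move_arm --pt "0 0 3 0 0" --pt "0 0 1.5 0 0" --pt "0 0 0 0 0" --pt "0 0 0 0 0"

```text
t: 13.7
ee_pos: [584.9, 35.5, 126.2]
orientation: [-0.228, 3.133, -0.0]
ft_force: [0.5, 0.0, -2.8]
width: 18.2
grasp_force: 30.0
```

```bash
python3 -c "
from h import *
print(get_obs()['width'],get_obs()['ft_force'])
c=optics.calibration('wrist');im=optics.get_image('wrist');cv2.imwrite('pics/w3.png',im)
for P in (cl(35,-65,40),cl(-35,-65,40),cl(-35,-34.5,40)): print(proj(c,P))
go(cl(0,-50,49),98.42)"
```

```text
18.179119203577113 [ 0.51427328  0.01162483 -2.81917019]
[301.96318099 240.73868999]
[300.48767332 163.67230941]
[336.50625256 163.6140249 ]
turn -0.1 shift -0.18 -0.16 7.75 q6 -1.68 t 13.75 p [585.1  35.7 126.5] yang 98.3
```

View pics/w3.png

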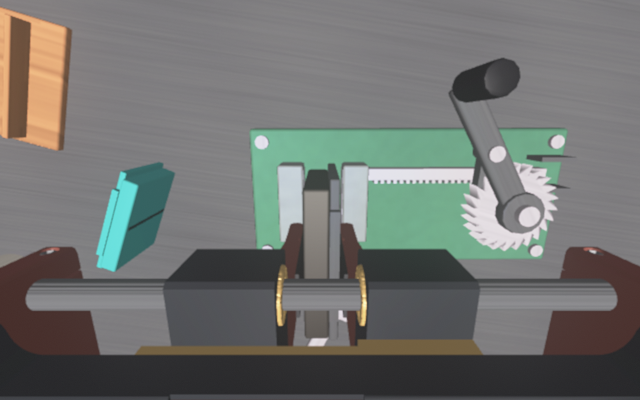

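>>> move_arm --pt "-0.18 0 1 0 0" --pt "0 0 2 0 0" --pt "0 0 2 0 0" --pt "0 0 1.5 0 0" --pt "0 0 0.8 0 0" --pt "0 0 0.3 0 0" --pt "0 0 0 0 0" --pt "0 0 0 0 0"

```text
t: 14.75
ee_pos: [586.8, 36.3, 50.2]
orientation: [-0.229, 3.132, -0.0]
ft_force: [0.0, 1.3, -2.6]
width: 17.8
grasp_force: 30.0
```

```bash
python3 -c "
from h import *
print(get_obs()['width'],get_obs()['ft_force'],get_obs()['moment'],incl(get_obs()['ee_pos']))
go(cl(0,-48.5,48.6),98.42)"
```

```text
17.808203717558918 [ 0.04392155  1.29820207 -2.59860882] [-0.00976167 -0.01535701 -0.03951528] [-3.91136597e-02 -4.79880861e+01]
turn -0.0 shift -0.00 -0.05 0.16 q6 -1.68 t 14.75 p [586.8  36.3  50.2] yang 98.4
```

Not yet on the bed; ease down.

>>> move_arm --pt "0 0 0.1 0 0" --pt "0 0 0.1 0 0" --pt "0 0 0 0 0"

```text
t: 15.12
ee_pos: [586.6, 36.3, 48.6]
orientation: [-0.229, 3.133, -0.0]
ft_force: [-2.0, -1.1, 5.5]
width: 18.2
grasp_force: 30.0
```

>>> move_arm --pt "0 0 0 0 25" --pt "0 0 0 0 40" --pt "0 0 0 0 60" --pt "0 0 0 0 60" --pt "0 0 -3 0 60" --pt "0 0 -5 0 60" --pt "0 0 -5 0 60" --pt "0 0 0 0 60"

```text
t: 16.12
ee_pos: [589.1, 36.4, 181.9]
orientation: [-0.229, 3.125, -0.0]
ft_force: [0.4, 0.1, -0.4]
width: 52.5
grasp_force: 0.0
```

```bash
python3 -c "
from h import *
c=optics.calibration('wrist');im=optics.get_image('wrist');cv2.imwrite('pics/w4.png',im)
go(np.r_[knob(1.1),160],ktang(1.1))"
```

```text
turn -31.6 shift 2.80 13.51 1.95 q6 -1.68 t 16.18 p [587.5  36.4 179.5] yang 98.4
```

View pics/w4.png

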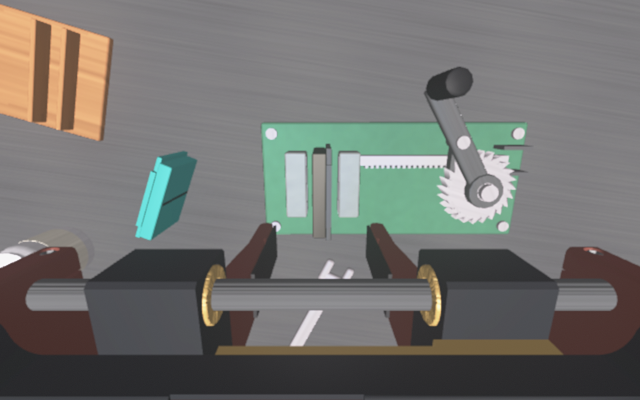

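>>> move_arm --pt "0 0 0 -8 60" --pt "0 0 0 -8 60" --pt "0 0 0 -8 60" --pt "0 0 0 -7.6 60" --pt "0.8 4.5 0 0 60" --pt "1 4.5 0 0 60" --pt "1 4.5 0.5 0 60" --pt "0 0 0 0 60" --pt "0 0 0 0 60"

```text
t: 17.3
ee_pos: [478.4, 121.6, 172.1]
orientation: [1.075, -2.951, 0.0]
ft_force: [-1.0, -0.0, -0.2]
width: 52.8
grasp_force: 0.0
```

```bash
python3 -c "
from h import *
go(np.r_[knob(1.1),75],ktang(1.1))"
```

```text
turn 0.1 shift -0.10 -0.03 9.71 q6 -2.04 t 17.30 p [478.4 121.6 172.1] yang 130.0
```

>>> move_arm --pt "-0.1 0 4 0 60" --pt "0 0 4 0 60" --pt "0 0 1.7 0 60" --pt "0 0 0 0 40" --pt "0 0 0 0 30" --pt "0 0 0 0 30" --pt "0 0 0 0 30"

```text
t: 18.18
ee_pos: [479.5, 122.6, 76.6]
orientation: [-1.073, 2.951, -0.0]
ft_force: [0.1, 0.3, 0.1]
width: 26.6
grasp_force: 0.0
```

>>> move_arm --pt "-0.046 1.005 0 5.25 30" --pt "-0.046 1.005 0 5.25 30" --pt "-0.046 1.005 0 5.25 30" --pt "-0.046 1.005 0 5.25 30" --pt "-0.046 1.005 0 5.25 30" --pt "-0.046 1.005 0 5.25 30" --pt "0 0 0 0 30"

```text
t: 19.05
ee_pos: [454.6, 177.3, 76.1]
orientation: [-0.235, 3.132, 0.0]
ft_force: [0.2, 0.1, -0.1]
width: 26.3
grasp_force: 0.0
```

```bash
python3 -c "
from h import *
print(get_obs()['ft_force'],get_obs()['width'])
go(np.r_[knob(.55),75],ktang(.55))"
```

```text
[ 0.21009835  0.14259566 -0.1254905 ] 26.33342059591742
turn 0.2 shift -0.02 -0.08 0.11 q6 -1.37 t 19.05 p [454.6 177.3  76.1] yang 98.6
```

>>> move_arm --pt "-0.046 1.005 0 5.25 30" --pt "-0.046 1.005 0 5.25 30" --pt "-0.046 1.005 0 5.25 30" --pt "-0.046 1.005 0 5.25 30" --pt "-0.046 1.005 0 5.25 30" --pt "-0.046 1.005 0 5.25 30" --pt "0 0.4 0 0 30" --pt "0 0.1 0 0 30" --pt "0 0 0 0 30"

```text
t: 20.18
ee_pos: [463.2, 238.8, 75.7]
orientation: [-0.62, -3.079, 0.004]
ft_force: [-1.1, -6.8, 3.8]
width: 26.5
grasp_force: 3.5
```

>>> move_arm --pt "0 -0.5 0 0 30" --pt "-0.046 -1.005 0 -5.25 30" --pt "-0.046 -1.005 0 -5.25 30" --pt "-0.046 -1.005 0 -5.25 30" --pt "-0.046 -1.005 0 -5.25 30" --pt "-0.03 -0.7 0 -3.7 30" --pt "0 0 0 0 30"

```text
t: 21.05
ee_pos: [453.9, 189.8, 75.9]
orientation: [-0.046, 3.14, 0.001]
ft_force: [1.6, 2.2, -0.4]
width: 26.6
grasp_force: 1.0
```

```bash
python3 -c "
from h import *
c=optics.calibration('top');im=optics.get_image('top');cv2.imwrite('pics/t3.png',im)
import gap;gap.prof(im,c,-30,30)
go(np.r_[knob(.55),75],ktang(.55))"
```

```text
[(np.float64(-87.5), 1), (np.float64(-64.0), 0), (np.float64(-58.5), 1), (np.float64(-15.0), 0)]
turn -6.8 shift 0.10 -1.34 0.09 q6 -1.23 t 21.10 p [453.9 190.   75.9] yang 91.6
```

>>> move_arm --pt "-0.02 -0.6 0 -3.1 30" --pt "-0.015 -0.6 0 -3.1 30" --pt "-0.015 -0.6 0 -3.1 30" --pt "0 0 0 0 30"

```text
t: 21.6
ee_pos: [455.9, 172.3, 75.9]
orientation: [-0.298, 3.126, 0.001]
ft_force: [1.4, 3.3, 1.1]
width: 26.2
grasp_force: 1.3
```

>>> move_arm --pt "-0.015 -0.4 0 -2.1 30" --pt "-0.015 -0.4 0 -2.1 30" --pt "0 0 0 0 30"

```text
t: 21.98
ee_pos: [457.6, 164.6, 75.9]
orientation: [-0.412, 3.114, 0.001]
ft_force: [1.0, 3.3, 2.4]
width: 25.9
grasp_force: 1.6
```

>>> move_arm --pt "-0.015 -0.4 0 -2.1 30" --pt "0 0 0 0 30"

```text
t: 22.22
ee_pos: [458.6, 160.7, 75.8]
orientation: [-0.469, 3.106, 0.0]
ft_force: [1.1, 2.6, 1.4]
width: 26.5
grasp_force: 1.6
```

>>> move_arm --pt "-0.015 -0.4 0 -2.1 30" --pt "0 0 0 0 30"

```text
t: 22.48
ee_pos: [459.8, 156.8, 75.7]
orientation: [0.526, -3.097, -0.0]
ft_force: [0.0, 4.0, 1.4]
width: 26.4
grasp_force: 1.6
```

>>> move_arm --pt "-0.01 -0.3 0 -1.6 30" --pt "0 0 0 0 30"

```text
t: 22.72
ee_pos: [460.8, 153.8, 75.7]
orientation: [0.572, -3.089, 0.0]
ft_force: [0.2, 3.8, 2.7]
width: 26.1
grasp_force: 1.7
```

```bash
python3 -c "
from h import *
c=optics.calibration('top');im=optics.get_image('top');cv2.imwrite('pics/t4.png',im)
import gap;gap.prof(im,c,-30,30)
go(np.r_[knob(.8),75],ktang(.8))"
```

```text
[(np.float64(-87.5), 1), (np.float64(-21.5), 0)]
turn -1.8 shift 0.01 -0.39 0.06 q6 -1.64 t 22.77 p [460.8 153.8  75.6] yang 110.9
```

>>> move_arm --pt "-0.005 -0.2 0 -1.0 30" --pt "-0.005 -0.2 0 -1.0 30" --pt "0 0 0 0 30"

```text
t: 23.15
ee_pos: [462.3, 149.9, 75.6]
orientation: [0.626, -3.078, 0.0]
ft_force: [-0.3, 3.6, 2.2]
width: 26.4
grasp_force: 1.7
```

>>> move_arm --pt "-0.005 -0.2 0 -1.0 30" --pt "0 -0.1 0 0 30" --pt "0 0 0 0 30"

```text
t: 23.52
ee_pos: [463.4, 147.2, 75.6]
orientation: [0.652, -3.073, 0.0]
ft_force: [-1.1, 3.0, 3.0]
width: 26.7
grasp_force: 1.8
```

>>> move_arm --pt "-0.01 -0.3 0 -1.6 30" --pt "-0.01 -0.3 0 -2.0 30" --pt "0 0 0 0 30"

```text
t: 23.9
ee_pos: [466.2, 141.7, 75.6]
orientation: [0.749, -3.05, 0.0]
ft_force: [-2.1, 2.2, 2.3]
width: 26.5
grasp_force: 1.7
```

```bash
python3 -c "
from h import *
c=optics.calibration('top');im=optics.get_image('top');cv2.imwrite('pics/t5.png',im)
import gap;gap.prof(im,c,-30,30);print(get_obs()['ft_force'])
s=6;q=im[150:230,230:320];cv2.imwrite('pics/c5.png',cv2.resize(q,None,fx=s,fy=s,interpolation=cv2.INTER_CUBIC))
go(np.r_[knob(.9),75],ktang(.9))"
```

```text
[(np.float64(-87.5), 1), (np.float64(-24.0), 0)]
[-2.46046316  2.67595783  1.48071708]
turn -0.9 shift 0.01 -0.18 0.06 q6 -1.78 t 23.95 p [466.2 141.8  75.6] yang 117.6
```

View pics/c5.png

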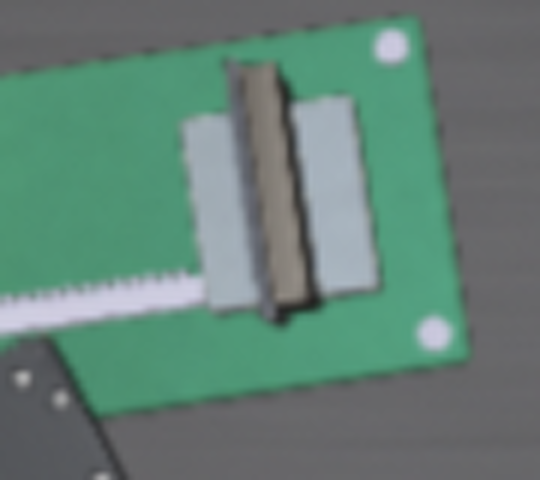

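>>> move_arm --pt "-0.01 -0.3 0 -1.6 30" --pt "-0.01 -0.3 0 -1.6 30" --pt "0 0 0 0 30"

```text
t: 24.32
ee_pos: [468.7, 137.5, 75.6]
orientation: [0.833, -3.028, -0.002]
ft_force: [-5.5, 9.9, 3.6]
width: 26.7
grasp_force: 5.5
```

>>> move_arm --pt "-0.01 -0.3 0 -1.6 30" --pt "0 0 0 0 30"

```text
t: 24.58
ee_pos: [469.9, 135.5, 75.5]
orientation: [0.875, -3.016, -0.003]
ft_force: [-6.4, 13.8, 4.6]
width: 26.8
grasp_force: 7.6
```

>>> move_arm --pt "0 0.3 0 0 30" --pt "0 0 0 0 45" --pt "0 0 0 0 55" --pt "0 0 -2 0 55" --pt "0 0 -4 0 55" --pt "0 0 -6 0 55" --pt "0 0 0 0 55" --pt "0 0 0 0 55"

```text
t: 25.58
ee_pos: [469.1, 136.4, 195.2]
orientation: [0.876, -3.017, 0.001]
ft_force: [0.0, 0.8, -0.1]
width: 48.4
grasp_force: 0.0
```

```bash
python3 -c "
from h import *
c=optics.calibration('top');im=optics.get_image('top');cv2.imwrite('pics/t6.png',im)
import gap;gap.prof(im,c,-30,30);print(get_obs()['ft_force'],get_obs()['ee_pos'])
q=np.hstack([cv2.resize(im[145:265,160:320],None,fx=3,fy=3,interpolation=cv2.INTER_CUBIC),cv2.resize(im[145:265,380:480],None,fx=3,fy=3,interpolation=cv2.INTER_CUBIC)]);cv2.imwrite('pics/c6.png',q)
"
```

```text
[(np.float64(-87.5), 1), (np.float64(-24.0), 0)]
[ 0.74188123  0.13759638 -0.00787843] [468.56907208 136.33101271 194.52900069]
```

View pics/c6.png

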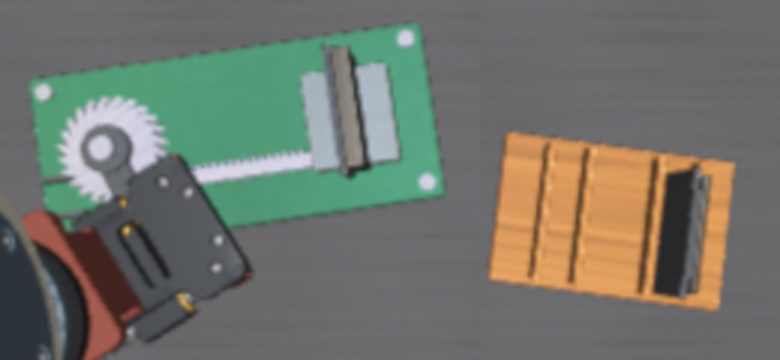

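```bash
python3 -c "
from workcell import close_job
print(close_job())"
```

```text
the job is handed in; nothing more can be done
None
```

The job is handed in: I tried the ratchet both ways, then clamped the new pad (18 mm by pinch) with about 15 N at the knob. The worn pad is still in its slot and I did not go near the other things.

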